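Couple a flanged pipe stub with a hinged clamp ring

ROBOT

A 7-joint arm with a two-finger parallel gripper is mounted at the origin on the work surface; the furniture and walls round the work are solid. World frame = base frame: x ahead of the robot, y to its left, z up, the work surface at z = 0. Lengths are in mm, angles in rad, forces in N, time in s.
With the tool pointing down it reaches from about 425 to 875 mm from the base axis. Payload 4.7 kg.
Tool frame: the origin (TCP) lies at the very end of the fingers, on their centre line; the grasp point (between the pads) lies 19 mm behind it; z points along the fingers, y is the line along which they close (so a half turn about z gives the same grasp; the last joint's range is limited). The gripper opens to 85 mm and grips with 20 to 120 N. Pads are 22 mm wide; open, the fingers measure 114 mm over their backs; the gripper's body (76 mm by 85 mm) begins 54 mm behind the grasp point. The pads swing forward as they close: fully open they stand 13 mm farther back than shut.
Start: joints at [-1.291, 0.321, -0.07, 1.45, 0.023, 1.371, -0.057], TCP at [170.769, 627.186, 231.349] pointing down, gripper open.
Joint ranges: [-2.86, 2.86], [-0.3, 2.09], [-1.38, 1.24], [0.06, 2.45], [-1.56, 4.7], [0.09, 2.05], [-2.69, 2.69]. Speed limits (rad/s): [2.57, 2.57, 3.14, 3.14, 3.14, 3.14, 3.14].

INTERFACE

Orientations are given as a rotation vector (axis times angle).
In Python, from plant import state, get_image, camera_params, close_job, recognise, regions_of, landmark_of gives the robot as it stands.
- The arm moves only by the tool carry_out, never from a script. Its argument "deltas" is a list that holds one entry, the list of rows, each a list of 7 numbers: the shift along the tool's x, y, z in m, then the turn, a rotation vector about the tool's x, y, z in rad, then the opening, from 0 (shut) to 1 (fully open). In form: [[[tx, ty, tz, rx, ry, rz, claw], ...]]. A call has 1 to 8 rows; each row shifts and turns the commanded pose from where the row before left it, along the tool's axes as they then stand; what a row does not reach is not made up. A row lasts 1/12 s, in which the tool goes at most 41.7 mm and 7.16 degrees, less where a joint would pass 70% of its speed; a pose out of reach is approached as far as the arm can. A call is refused whole if a number of a shift passes 0.0417 or a number of a turn 0.125, either way. A call with a gripper value outside its range is refused whole. The fingers move at their own pace and stop on an object; "force" is the grip in N (left out, the last holds). Time passes only in rows, so rows that do not move let the fingers close. It gives the time, the measured TCP pose, the force, the opening and the grip force at its end, in the units of the state.
- state(): the state, without advancing time (a new reading comes with each control period).
- get_image(name): name is "scene" or "side" or "wrist"; returns the picture (420x560x3 uint8, blue, green, red); there is no depth.
- camera_params(name): a dict with "fx", "fy", "cx", "cy" (pixels), "dist_coeffs" ([k1, k2, p1, p2, k3] as OpenCV has them; the pictures are not rectified), "cam_to_world" (4x4, takes a point from camera to world coordinates); the wrist camera has in their place "T_tool_cam" (4x4, takes a point from camera to tool coordinates, whose origin is the TCP and whose axes are the flange's). Camera axes: x right, y up, looking along -z (the intrinsics and any distortion apply to the point x, -y, -z); pixel columns grow to the right and rows downward; lengths in mm; the calibration is good to about 2 mm. A picture is of the moment at which its call begins: read the wrist's pose just before it. camera_params takes no time and is no camera call.
- close_job(): hands the job in; it is judged then, once.
Trained networks look in the newest picture that a camera, given by its name, has taken for a name from the list of things; names that differ only in an ending like _2 or _b are one class to them, and where a whole thing is asked for, a point or a joint stands for the part that bears it (a point fixed in the world has none). Each returns a list of dicts, best first, with "confidence" (0 to 1); they miss things now and then, are a little off and sometimes report something else, mostly with a low value. They report only what shows in the picture. A call takes as long as a camera call.
- recognise(name, camera): "position" ([x, y, z] in mm, in world coordinates, good to about 4 mm: the middle of the surface that is visible of it).
- regions_of(name, camera): "mask" (420x560 bool, what is visible of it).
- landmark_of(name, camera): "position" ([x, y, z] in mm, in world coordinates, good to about 4 mm: a listed point, or the origin of a listed thing).
The state is a dict: "time_s": time; "joint_pos": joint angles; "qd": joint speeds; "joint_torque": joint torques, N m; "position": TCP position; "orientation": TCP orientation; "contact_force": force on the tool from outside, world axes, zero at the start; "torque": the same for the moment, N m; "opening": finger opening in mm; "finger_force": force on a finger pad.
Only numpy, scipy, OpenCV 4.12 (cv2) and the standard library are available. Lean on these libraries where they do the work, as an engineer would, in place of code of your own. Each camera call takes 0.05 s, during which the arm holds its last target. There are 200 camera calls.

TASK

Join the loose flanged pipe stub to the fixed flanged port on the mounting board: slide the stub along its yokes up against the port's seal, swing the hinged clamp ring down over both flanges until it is fully closed, press straight down on the round-headed adjusting screw beside its ear with a steady 12 to 22 N for a full second, the ring shut, so that the seal beds in, then turn the latch lever over the ring's ear as far as it will go so that the ring is locked and the flanges are drawn tight together. Work gently by feel, never forcing any part (25 N is the most any of them should feel), leave the other things on the bench where they stand, and let go of everything at the end.

Things in the scene. Friction and masses are not known exactly. Their poses are not given: they have to be found in the camera images.
- board: Fixed plywood board 150 x 225 x 15 mm (x -90..60, y -90..135 mm). Origin on the bench, under the flanges' meeting plane; x away from the robot at yaw 0, y along the pipe from port to stub, z up (other offsets are in this frame, mm). Pipe axis: x 0, z 80. V yokes at y 40..52 and 95..107 (z to 70, x to +-33) let the stub only slide along y. Steel plate 121 high at y -79.
- port_face (a point): Middle of the fixed port's flange face (70 mm diameter, 7 thick, on a 50 mm pipe), at board (0, 0, 80); axes as the board's, face to +y. A black rubber seal disc, 58 mm diameter, stands 3 mm proud of the face; it is springy, needs 2 N to be pressed flush, and may push the stub back a little when let go.
- stub: Loose aluminium pipe stub, 0.3 to 0.6 kg: flange 70 mm diameter, 7 thick, on a 50 mm tube, 130 mm long in all, lying in the yokes. Origin: middle of its flange face, on the pipe axis; y along the tube, away from the port. Starts with its face 14 to 28 mm from the port's. 3 to 9 N along the axis slide it.
- stub_end (a point): Middle of the stub's free end, 130 mm along its y from the flange face, 80 mm above the bench: push here towards the port (board -y). It looks like an open tube but is solid to touch all over.
- ring (a joint): Angle of the clamp ring's upper half, rad: 0 closed (hard stop), 1.35 fully open; starts 0.9 to 1.25. Stiff hinge: stays where left. Takes about 4 N at the ear to move, 5 to 10 N near the end, where its tapered groove wedges the flanges together. The groove takes the stub's flange only if the flange faces are less than about 5 mm apart.
- ring_hinge (a point): Hinge axis of the ring: level, along board y, at board (48, 0, 80), on the far side of the pipe. The ring half (84 mm outer diameter, 30 wide) stands up from here when open and swings over the pipe towards board -x and down.
- ring_ear (a point): Point on the outer (when closed, top) face of the ring's ear, a steel tongue 22 mm wide, 10 thick, 89 to 128 mm from the hinge: push here to swing it. Closed: at board (-65, 0, 90). Open by t: board x = 48 - 113 cos t + 10 sin t, z = 80 + 113 sin t + 10 cos t, the face looking to (sin t, 0, cos t).
- wing (a point): Point on the outer face of the ear's side wing (10 mm thick), under the middle of the adjusting screw's head; moves with the ring; closed: at board (-62, 38, 90). The dark round screw head (20 mm diameter) stands on a stem above it, its flat top 5 to 15 mm above the wing: this height differs each time and is not reported, so find it by touch. The screw itself does not yield.
- latch (a joint): Angle of the latch lever about its upright post, rad: 0 open, pointing to board -x; grows clockwise from above; 1.571 latched (hard stop), pointing to +y over the ear. Starts 0 to 0.3, stays where left. 3 N at the knob turn it, up to 15 N over the last 0.35, where its wedge-shaped underside (3 mm rise) rides onto the ear; with the ring over 0.02 rad open it jams.
- latch_post (a point): Top of the post that the lever turns on, at board (-60, -45, 90) mm. A drawer cabinet, taller than the joint, stands to the right of the board (world y below about -0.12 m): keep the gripper's body clear of it.
- latch_knob (a point): Top of the black upright knob on the lever's end, 14 mm diameter, 55 mm from the post's axis. The lever (22 mm wide, to 65 mm from the post's axis) reaches up to 104 mm above the bench, the knob from there to 132 mm, where this point lies. Push the knob sideways, across the lever.
- screwdriver: Bystander: small screwdriver, 168 mm long, 24 mm high, lying on the bench behind the board. Origin below its middle.
- mug: Bystander: white mug, 86 mm high, between the robot and the board. Origin under its middle.
- screw_tub: Bystander: open plastic tub of screws, 77 mm wide, 48 mm high, between the robot and the board. Origin under its middle.
- paint_pot: Bystander: small paint tin, 74 mm diameter, 80 mm high, between the robot and the board. Origin under its middle.
- sanding_block: Bystander: cork sanding block, 112 x 65 x 30 mm, lying between the robot and the board on the left. Origin under its middle.

How it is judged (in metres and radians):
On the way, in this order (a step that is already met when the one before it is completed fails the run):
1. the stub is slid against the seal: flange faces less than 4 mm apart, the ring still open (y of stub in the frame of port_face below 0.004 m and value of joint ring above 0.4 rad), for 0.2 s.
2. the ring is swung shut over both flanges (less than 0.02 rad open) and held down by the fingers on the head of its adjusting screw with 11 to 24 N for 0.9 s, the latch not yet over it (value of joint ring below 0.02 rad and y of stub in the frame of port_face below 0.003 m and value of joint latch below 1 rad and contact force between the fingers and screw between 11 and 24 N), for 0.9 s.
3. the latch lever is turned home over the ear (value of joint latch above 1.48 rad), for 0.2 s.
At the end, for the whole second after the job is handed in: The ring is closed (less than 0.02 rad open) over both flanges, the latch lever is turned home over its ear (at least 1.48 of 1.571 rad), the flange faces are less than 2 mm apart, in line within 4 mm and 0.04 rad, and everything is at rest (value of joint ring below 0.02 rad and value of joint latch above 1.48 rad and y of stub in the frame of port_face below 0.002 m and distance between stub and port_face below 0.004 m and angle between the y axis of stub and the y axis of board, either way round below 0.04 rad and linear speed of stub below 0.01 m/s and velocity of joint each of latch, ring below 0.02 rad/s); the robot touches nothing.
It fails at once if the robot presses on the stub with more than 28 N (contact force between any of the fingers, the arm and stub above 28 N).
It fails at once if the robot presses on the clamp ring with more than 28 N (contact force between any of the fingers, the arm and ring above 28 N).
It fails at once if the robot presses on the latch lever with more than 28 N (contact force between any of the fingers, the arm and latch above 28 N).
It fails at once if a bystander is moved by more than 20 mm (distance of any of screwdriver, mug, screw_tub, paint_pot, sanding_block from where it was at the start of the episode above 0.02 m).
It also fails if it takes over 67 s, if anything falls off the work surface, if the arm or the gripper's body presses on something with over 40 N, if the wrist force passes 120 N, or if a joint passes its speed limit or range.

## Working session

There is one attempt and no reset: what is moved stays moved. The work goes in short steps, Python scripts to look and compute and a tool call to move; the robot and the scene stay as the last step left them, time stands still between calls to the robot, and variables do not carry over. Pictures are saved under pics/ and viewed, at most 10 in all, crops included, and the job is handed in when it is done.

Besides the shell and the picture viewer there is one more tool, called in YAML: its name, and indented under it one key for each argument. carry_out: Moves the arm, as the interface text tells. Its arguments: {"type":"object","properties":{"deltas":{"type":"array"},"force":{"type":"number"}},"required":["deltas"]}

```bash
mkdir -p pics; ls
cat > h.py <<'E'
import numpy as np, cv2
from plant import *
from scipy.spatial.transform import Rotation as R
def snap(c,n):
    im=get_image(c); cv2.imwrite(f'pics/{n}.png',im); return im
def st():
    s=state(); print(s['time_s'],np.round(s['position'],1),np.round(s['orientation'],3),'F',np.round(s['contact_force'],1),s['opening']); return s
E
python3 - <<'E'
from h import *
s=st(); print(s)
snap('scene','s1');snap('side','d1')
for c in ('scene','side'):
    for n in ['board','port_face','stub','stub_end','ring_hinge','ring_ear','wing','latch_post','latch_knob','mug','screw_tub','paint_pot','sanding_block','screwdriver']:
        try: r=landmark_of(n,c)
        except Exception as e: r=[];print(e)
        print(c,n,[(np.round(x['position'],0).tolist(),round(x['confidence'],2)) for x in r[:2]])
print(state()['time_s'])
E
```

```text
pics
0.0 [170.6 626.6 230.2] [-4.160e-01 -3.114e+00  3.000e-03] F [-0.5 -0.7 -0.1] 85.30564483081989
{'time_s': 0.0, 'joint_pos': array([-1.29089867,  0.32181822, -0.07009753,  1.45169412,  0.02262463,
        1.37079115, -0.05692372]), 'qd': array([ 3.42403909e-04, -1.31373526e-04,  9.00692891e-04,  1.52310008e-05,
       -5.13838015e-04,  6.88518880e-04, -2.11703310e-03]), 'joint_torque': array([-6.12300810e-04, -4.93591189e+01, -3.82637680e-01, -3.14331615e+01,
        1.29307280e-02,  1.12658201e-02, -3.70450891e-05]), 'position': array([170.64669775, 626.63563736, 230.21711247]), 'orientation': array([-4.16229923e-01, -3.11375864e+00,  3.01380759e-03]), 'contact_force': array([-0.47904087, -0.66563415, -0.12649546]), 'torque': array([-0.06871722, -0.01176932,  0.00399949]), 'finger_force': 0.0, 'opening': 85.30564483081989}
scene board [([569.0, 123.0, 1.0], 0.77)]
scene port_face [([571.0, 124.0, 78.0], 0.94)]
scene stub [([567.0, 139.0, 81.0], 0.85)]
scene stub_end [([534.0, 269.0, 80.0], 0.9)]
scene ring_hinge [([618.0, 134.0, 81.0], 0.81), ([373.0, -147.0, 0.0], 0.48)]
scene
[... 412 characters left out ...]
.0, 1.0], 0.75)]
side port_face [([572.0, 116.0, 82.0], 0.81)]
side stub [([566.0, 137.0, 80.0], 0.75), ([651.0, 162.0, -3.0], 0.31)]
side stub_end [([529.0, 266.0, 79.0], 0.65), ([572.0, 115.0, 185.0], 0.26)]
side ring_hinge [([617.0, 127.0, 78.0], 0.67)]
side ring_ear [([572.0, 118.0, 183.0], 0.93)]
side wing [([562.0, 157.0, 180.0], 0.67)]
side latch_post [([523.0, 56.0, 90.0], 0.6)]
side latch_knob [([474.0, 51.0, 131.0], 0.49)]
side mug [([373.0, -149.0, -0.0], 0.85)]
side screw_tub [([366.0, 108.0, -1.0], 0.77)]
side paint_pot [([366.0, -27.0, -3.0], 0.91)]
side sanding_block [([352.0, 272.0, -2.0], 0.78), ([655.0, 158.0, -0.0], 0.61)]
side screwdriver [([653.0, 160.0, 0.0], 0.48)]
1.5
```

View pictures.

```bash
cat >> h.py <<'E'
P={'port_face':(0,0,80),'ring_hinge':(48,0,80),'latch_post':(-60,-45,90),'board':(0,0,0)}
def fit(obs, stub_y=None):
    pass
E
python3 - <<'E'
from h import *
from scipy.optimize import least_squares
ob=[(0,0,569,123),(0,0,571,124),(0,0,570,120),(0,0,572,116),(48,0,618,134),(48,0,617,127),(-60,-45,524,61),(-60,-45,523,56)]
st_=[(0,567,139),(0,566,137),(130,534,269),(130,529,266)]
kn=[(468,51),(474,51)]
def T(p,x,y): c,s=np.cos(p[2]),np.sin(p[2]); return np.array([p[0]+c*x-s*y,p[1]+s*x+c*y])
def res(p):
    r=[T(p,o[0],o[1])-o[2:] for o in ob]+[T(p,0,p[3]+o[0])-o[1:] for o in st_]
    t=p[4];r+=[T(p,-60-55*np.cos(t),-45+55*np.sin(t))-k for k in kn]
    # ear/wing open angle t: 
    q=p[5];ex=48-113*np.cos(q)+10*np.sin(q);ez=80+113*np.sin(q)+10*np.cos(q)
    wx=48-110*np.cos(q)+10*np.sin(q);wz=80+110*np.sin(q)+10*np.cos(q)
    for o in [(572,121,185),(572,118,183)]: r+=[np.r_[T(p,ex,0),ez]-o]
    for o in [(563,159,177),(562,157,180)]: r+=[np.r_[T(p,wx,38),wz]-o]
    return np.concatenate(r)
f=least_squares(res,[570,120,.2,20,.1,1.1],loss='soft_l1',f_scale=3);print(np.round(f.x,3));print(np.round(res(f.x),1))
J=np.linalg.inv(f.jac.T@f.jac);print(np.sqrt(np.diag(J))*3)
E
```

```text
[5.70790e+02 1.19848e+02 2.59000e-01 2.05200e+01 7.50000e-02 1.05100e+00]
[ 1.8 -3.2 -0.2 -4.2  0.8 -0.2 -1.2  3.8 -0.8 -1.9  0.2  5.1  0.3 -0.
  1.3  5.  -1.5  0.7 -0.5  2.7 -1.7 -3.6  3.3 -0.6  2.2 -0.1 -3.8 -0.1
 -0.7 -1.  -2.  -0.7  2.   0.   0.  -1.9  3.4  1.   0.1  0.4]
[0.91445836 1.1645703  0.0158768  2.20426508 0.0525983  0.0163229 ]
```

View pics/s1.png

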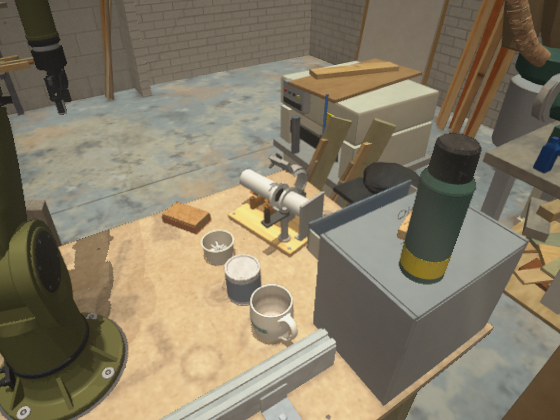

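View pics/d1.png

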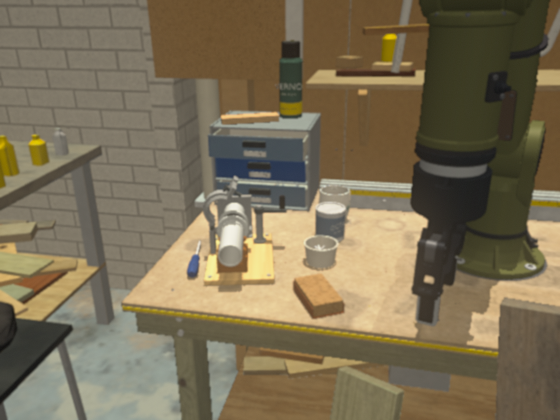

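```bash
cat > b.py <<'E'
from h import *
B=[570.8,119.8,.259]   # board x,y,yaw
def w2b(p):
    c,s=np.cos(B[2]),np.sin(B[2]); d=np.array(p[:2])-B[:2]
    return np.r_[c*d[0]+s*d[1],-s*d[0]+c*d[1],p[2]]
def b2w(p):
    c,s=np.cos(B[2]),np.sin(B[2]); return np.array([B[0]+c*p[0]-s*p[1],B[1]+s*p[0]+c*p[1],p[2]])
def toolrel():  # rotation of tool relative to nominal (tool x=-bx,y=by,z=down), as tool-frame rotvec to nominal
    s=state(); Rt=R.from_rotvec(s['orientation']); N=R.from_euler('z',B[2])*R.from_matrix([[-1,0,0],[0,1,0],[0,0,-1]])
    return s,Rt,(Rt.inv()*N).as_rotvec()
def rep():
    s,Rt,e=toolrel(); f=s['contact_force']; c,q=np.cos(B[2]),np.sin(B[2])
    print(f"t {s['time_s']:.2f} board {np.round(w2b(s['position']),1)} rotToNom {np.round(e,3)} Fboard {np.round([c*f[0]+q*f[1],-q*f[0]+c*f[1],f[2]],1)} open {s['opening']:.0f}")
    return s
def plan(bp,n,nr=0,yaw=0):
    "rows to go to board pt bp in n rows, turning in first nr rows"
    s,Rt,e=toolrel(); d=(b2w(bp)-s['position'])/n/1000; N=Rt
    E=R.from_rotvec(e)*R.from_rotvec([0,0,yaw]); e=E.as_rotvec()
    for i in range(n):
        r=e/nr if i<nr else np.zeros(3)
        print(np.round(np.r_[N.inv().apply(d),r],4).tolist()); N=N*R.from_rotvec(r)
E
python3 -c "
from b import *
rep(); plan((0,190,230),14,6)"
```

```text
t 1.50 board [-256.8  592.9  231.3] rotToNom [ 0.     0.    -0.525] Fboard [ 0.2 -0.1  0.1] open 85
[-0.0303, -0.0157, 0.0001, 0.0, 0.0, -0.0875]
[-0.0288, -0.0183, 0.0001, 0.0, 0.0, -0.0875]
[-0.0271, -0.0208, 0.0001, 0.0, 0.0, -0.0875]
[-0.0252, -0.023, 0.0001, 0.0, 0.0, -0.0875]
[-0.0231, -0.0252, 0.0001, 0.0, 0.0, -0.0875]
[-0.0208, -0.0271, 0.0001, 0.0, 0.0, -0.0875]
[-0.0183, -0.0288, 0.0001, 0.0, 0.0, 0.0]
[-0.0183, -0.0288, 0.0001, 0.0, 0.0, 0.0]
[-0.0183, -0.0288, 0.0001, 0.0, 0.0, 0.0]
[-0.0183, -0.0288, 0.0001, 0.0, 0.0, 0.0]
[-0.0183, -0.0288, 0.0001, 0.0, 0.0, 0.0]
[-0.0183, -0.0288, 0.0001, 0.0, 0.0, 0.0]
[-0.0183, -0.0288, 0.0001, 0.0, 0.0, 0.0]
[-0.0183, -0.0288, 0.0001, 0.0, 0.0, 0.0]
```

carry_out:
  deltas:
    - [[-0.0303,-0.0157,0,0,0,-0.0875,0],[-0.0288,-0.0183,0,0,0,-0.0875,0],[-0.0271,-0.0208,0,0,0,-0.0875,0],[-0.0252,-0.023,0,0,0,-0.0875,0],[-0.0231,-0.0252,0,0,0,-0.0875,0],[-0.0208,-0.0271,0,0,0,-0.0875,0],[-0.0183,-0.0288,0,0,0,0,0],[-0.0183,-0.0288,0,0,0,0,0]]

```text
time_s: 2.17
position: [372.7, 440.8, 231.6]
orientation: [-0.406, 3.115, 0.001]
contact_force: [0.6, 0.3, 0.0]
opening: -0.0
finger_force: 0.0
```

carry_out:
  deltas:
    - [[-0.0183,-0.0288,0,0,0,0,0],[-0.0183,-0.0288,0,0,0,0,0],[-0.0183,-0.0288,0,0,0,0,0],[-0.0183,-0.0288,0,0,0,0,0],[-0.0183,-0.0288,0,0,0,0,0],[-0.0183,-0.0288,0,0,0,0,0],[0,0,0,0,0,0,0],[0,0,0,0,0,0,0]]

```text
time_s: 2.83
position: [523.9, 300.5, 231.3]
orientation: [-0.397, 3.116, -0.001]
contact_force: [-0.2, 1.3, 0.3]
opening: -0.0
finger_force: 0.0
```

Run:
```python
from b import *
s=rep(); snap('wrist','w1'); print(camera_params('wrist')['T_tool_cam'])
for n in ['port_face','stub','stub_end','ring_hinge','ring_ear','wing','latch_post','latch_knob']:
    r=landmark_of(n,'wrist'); print(n,[(np.round(w2b(x['position']),0).tolist(),round(x['confidence'],2)) for x in r[:2]])
```

```text
t 2.83 board [  0.9 186.7 231.3] rotToNom [-0.001  0.    -0.005] Fboard [0.1 1.4 0.3] open -0
[[-8.50887061e-04  9.53934302e-01  3.00014374e-01  7.61918710e+01]
 [ 9.99999636e-01  7.94804828e-04  3.08969072e-04 -4.58354581e-01]
 [ 5.62833236e-05  3.00014527e-01 -9.53934631e-01 -1.40769853e+02]
 [ 0.00000000e+00  0.00000000e+00  0.00000000e+00  1.00000000e+00]]
port_face [([-1.0, -3.0, 80.0], 0.86)]
stub [([-0.0, 23.0, 75.0], 0.85)]
stub_end [([1.0, 150.0, 79.0], 0.96)]
ring_hinge [([49.0, 2.0, 80.0], 0.66), ([88.0, 20.0, -2.0], 0.57)]
ring_ear [([4.0, 35.0, 178.0], 0.74), ([5.0, 3.0, 185.0], 0.62)]
wing [([3.0, 36.0, 177.0], 0.71)]
latch_post [([-59.0, -46.0, 90.0], 0.68)]
latch_knob []
```

carry_out:
  deltas:
    - [[0,0,0.04,0,0,0,0],[0,0,0.04,0,0,0,0],[0,0,0.04,0,0,0,0],[0,0,0.037,0,0,0,0],[0,-0.006,0,0,0,0,0],[0,-0.006,0,0,0,0,0],[0,-0.004,0,0,0,0,0],[0,-0.003,0,0,0,0,0]]

```text
time_s: 3.95
position: [529.5, 284.8, 77.8]
orientation: [-0.403, 3.11, 0.003]
contact_force: [0.7, -0.5, 0.6]
opening: 0.4
finger_force: 0.0
```

```bash
python3 -c "
from b import *
rep()"
```

```text
t 3.95 board [  2.4 170.1  77.8] rotToNom [ 0.001  0.005 -0.001] Fboard [ 0.6 -0.7  0.6] open 0
```

carry_out:
  deltas:
    - [[0,-0.003,0.003,0,0,0,0],[0,-0.003,0.002,0,0,0,0],[0,-0.003,0,0,0,0,0],[0,-0.003,0,0,0,0,0],[0,-0.003,0,0,0,0,0],[0,-0.003,0,0,0,0,0]]

```text
time_s: 4.45
position: [531.7, 273.4, 71.9]
orientation: [-0.411, 3.11, 0.012]
contact_force: [-2.8, 9.5, 3.9]
opening: -0.1
finger_force: 4.6
```

```bash
python3 -c "
from b import *
rep()"
```

```text
t 4.45 board [  1.5 158.4  71.9] rotToNom [0.007 0.005 0.004] Fboard [-0.3  9.9  3.9] open -0
```

carry_out:
  deltas:
    - [[0,-0.003,0,0,0,0,0],[0,-0.003,0,0,0,0,0],[0,-0.003,0,0,0,0,0]]

```text
time_s: 4.7
position: [533.8, 264.9, 72.0]
orientation: [-0.411, 3.11, 0.013]
contact_force: [-1.7, 9.4, 5.8]
opening: -0.2
finger_force: 4.8
```

Run:
```python
from b import *
rep()
for c in ('wrist','side','scene'):
  get_image(c)
  for n in ('stub_end','stub'): print(c,n,[(np.round(w2b(x['position']),1).tolist(),round(x['confidence'],2)) for x in landmark_of(n,c)[:2]])
rep()
```

```text
t 4.70 board [  1.4 149.7  72. ] rotToNom [0.008 0.005 0.004] Fboard [0.8 9.5 5.8] open -0
wrist stub_end [([1.0, 136.4, 78.8], 0.6)]
wrist stub [([2.0, 8.0, 79.1], 0.75)]
side stub_end [([-0.5, 135.5, 81.9], 0.74)]
side stub [([-1.3, 0.1, 80.3], 0.74)]
scene stub_end [([4.7, 136.9, 79.8], 0.69)]
scene stub [([0.1, 2.7, 79.8], 0.95), ([0.7, 1.1, 183.7], 0.34)]
t 5.15 board [  1.5 148.8  71.9] rotToNom [0.006 0.005 0.003] Fboard [0.7 7.8 5. ] open 0
```

carry_out:
  deltas:
    - [[0,-0.002,0,0,0,0,0],[0,-0.002,0,0,0,0,0]]

```text
time_s: 5.32
position: [534.8, 261.3, 72.0]
orientation: [-0.412, 3.11, 0.013]
contact_force: [-3.4, 10.1, 4.7]
opening: 0.1
finger_force: 5.2
```

carry_out:
  deltas:
    - [[0,-0.001,0,0,0,0,0],[0,-0.001,0,0,0,0,0]]

```text
time_s: 5.48
position: [535.2, 259.8, 72.0]
orientation: [-0.412, 3.11, 0.014]
contact_force: [-2.5, 9.5, 4.3]
opening: 0.2
finger_force: 5.5
```

Run:
```python
from b import *
rep()
```

```text
t 5.48 board [  1.4 144.4  72. ] rotToNom [0.008 0.005 0.004] Fboard [0.  9.8 4.3] open 0
```

carry_out:
  deltas:
    - [[0,-0.001,0,0,0,0,0],[0,-0.001,0,0,0,0,0]]

```text
time_s: 5.65
position: [535.5, 258.8, 72.0]
orientation: [-0.413, 3.11, 0.016]
contact_force: [-2.7, 13.1, 4.5]
opening: 0.2
finger_force: 6.9
```

carry_out:
  deltas:
    - [[0,-0.001,0,0,0,0,0],[0,-0.0005,0,0,0,0,0]]

```text
time_s: 5.82
position: [535.5, 258.8, 72.0]
orientation: [-0.414, 3.11, 0.018]
contact_force: [-3.2, 15.4, 4.0]
opening: 0.1
finger_force: 7.7
```

Run:
```python
from b import *
rep()
```

```text
t 5.82 board [  1.4 143.4  72. ] rotToNom [0.011 0.006 0.006] Fboard [ 0.9 15.7  4. ] open 0
```

carry_out:
  deltas:
    - [[0,0.01,0,0,0,0,0],[0,0.025,0,0,0,0,0],[0,0,-0.04,0,0,0,0],[0,0,-0.04,0,0,0,0],[0,0,-0.04,0,0,0,0],[0,0,-0.04,0,0,0,0],[0,-0.04,-0.005,0,0,0,0],[0,-0.04,0,0,0,0,0]]

```text
time_s: 6.48
position: [549.2, 208.8, 239.2]
orientation: [-0.415, 3.106, 0.005]
contact_force: [1.0, -0.9, -1.6]
opening: -0.1
finger_force: 0.0
```

Run:
```python
from b import *
rep()
for c in ('side','scene'):
  get_image(c)
  for n in ('stub','stub_end','ring_ear','wing'): print(c,n,[(np.round(w2b(x['position']),1).tolist(),round(x['confidence'],2)) for x in landmark_of(n,c)[:2]])
plan((27,0,238),3,3)
```

```text
t 6.48 board [  1.9  91.5 239.2] rotToNom [0.002 0.008 0.007] Fboard [ 0.7 -1.2 -1.6] open -0
side stub [([-1.6, -5.0, 81.1], 0.84)]
side stub_end [([-2.2, 130.8, 81.0], 0.84), ([-230.5, -87.7, -2.8], 0.57)]
side ring_ear [([0.1, -2.9, 182.4], 0.65)]
side wing [([-1.0, 42.0, 183.6], 0.63)]
scene stub [([-0.8, -2.4, 82.7], 0.72)]
scene stub_end [([6.1, 131.1, 79.7], 0.92)]
scene ring_ear [([-0.8, 3.7, 185.4], 0.82)]
scene wing [([1.0, 34.1, 178.4], 0.56)]
[-0.009, -0.0302, -0.0013, 0.0, -0.0002, 0.0008]
[-0.0091, -0.0302, -0.0013, 0.0, -0.0002, 0.0008]
[-0.0091, -0.0302, -0.0013, 0.0, -0.0002, 0.0008]
```

carry_out:
  deltas:
    - [[-0.009,-0.029,0,0,0,0,0],[-0.009,-0.029,0,0,0,0,0],[-0.009,-0.029,0,0,0,0,0],[0,0,0.025,0,0.0,0,0],[0,0,0.025,0,0,0,0],[0.003,0,0,0,0,0,0],[0.003,0,0,0,0,0,0]]

```text
time_s: 7.57
position: [589.0, 127.9, 182.9]
orientation: [0.408, -3.111, 0.001]
contact_force: [-0.2, -0.8, 1.3]
opening: -0.4
finger_force: 0.0
```

Run:
```python
from b import *
rep()
def c(t,L=118): return np.round([48-L*np.cos(t)+10*np.sin(t)+11, 80+L*np.sin(t)+10*np.cos(t)],1)
p=None
for t in np.arange(1.10,-.06,-.05):
  q=c(t); print(round(t,2),q, None if p is None else np.round((q-p)*[-1,-1],1)); p=q
```

```text
t 7.57 board [ 19.7   3.2 182.9] rotToNom [-0.    -0.004  0.002] Fboard [-0.4 -0.8  1.3] open -0
1.1 [ 14.4 189.7] None
1.05 [  9.  187.3] [5.4 2.4]
1.0 [  3.7 184.7] [5.3 2.6]
0.95 [ -1.5 181.8] [5.2 2.9]
0.9 [ -6.5 178.6] [5.  3.2]
0.85 [-11.4 175.3] [4.9 3.3]
0.8 [-16.  171.6] [4.6 3.7]
0.75 [-20.5 167.8] [4.5 3.8]
0.7 [-24.8 163.7] [4.3 4.1]
0.65 [-28.9 159.4] [4.1 4.3]
0.6 [-32.7 154.9] [3.8 4.5]
0.55 [-36.4 150.2] [3.7 4.7]
0.5 [-39.8 145.3] [3.4 4.9]
0.45 [-42.9 140.3] [3.1 5. ]
0.4 [-45.8 135.2] [2.9 5.1]
0.35 [-48.4 129.9] [2.6 5.3]
0.3 [-50.8 124.4] [2.4 5.5]
0.25 [-52.9 118.9] [2.1 5.5]
0.2 [-54.7 113.2] [1.8 5.7]
0.15 [-56.2 107.5] [1.5 5.7]
0.1 [-57.4 101.7] [1.2 5.8]
0.05 [-58.4  95.9] [1.  5.8]
-0.0 [-59.  90.] [0.6 5.9]
-0.05 [-59.4  84.1] [0.4 5.9]
```

carry_out:
  deltas:
    - [[0.003,-0.003,-0.005,0,0,0,0],[0.005,0,0,0,0,0,0],[0.005,0,0.0024,0,0,0,0],[0.0053,0,0.0026,0,0,0,0],[0.0052,0,0.0029,0,0,0,0]]

```text
time_s: 7.98
position: [568.9, 118.7, 182.9]
orientation: [-0.406, 3.112, 0.001]
contact_force: [0.9, 0.5, 3.4]
opening: 0.2
finger_force: 1.3
```

Run:
```python
from b import *
rep()
```

```text
t 7.98 board [ -2.1  -0.6 182.9] rotToNom [0.    0.004 0.001] Fboard [1.  0.3 3.4] open 0
```

carry_out:
  deltas:
    - [[0.005,0,0.0032,0,0,0,0],[0.0049,0,0.0033,0,0,0,0],[0.0046,0,0.0037,0,0,0,0],[0.0045,0,0.0038,0,0,0,0],[0.0043,0,0.0041,0,0,0,0],[0.0041,0,0.0043,0,0,0,0]]

```text
time_s: 8.48
position: [541.2, 111.5, 158.4]
orientation: [0.406, -3.115, -0.0]
contact_force: [0.0, 0.4, 2.4]
opening: -0.1
finger_force: 1.1
```

Run:
```python
from b import *
rep()
```

```text
t 8.48 board [-30.7  -0.5 158.4] rotToNom [ 0.    -0.001  0.   ] Fboard [0.2 0.4 2.4] open -0
```

carry_out:
  deltas:
    - [[0.0036,0,0.0045,0,0,0,0],[0.0035,0,0.0047,0,0,0,0],[0.0032,0,0.0049,0,0,0,0],[0.003,0,0.005,0,0,0,0],[0.0028,0,0.0051,0,0,0,0],[0.0025,0,0.0053,0,0,0,0]]

```text
time_s: 8.98
position: [523.5, 106.5, 128.9]
orientation: [0.406, -3.115, 0.0]
contact_force: [-0.9, 0.1, 2.9]
opening: 0.0
finger_force: 1.2
```

Run:
```python
from b import *
rep()
get_image('scene'); get_image('side')
for c in ('side','scene'):
  for n in ('stub','ring_ear','wing'): print(c,n,[(np.round(w2b(x['position']),1).tolist(),round(x['confidence'],2)) for x in landmark_of(n,c)[:2]])
snap('scene','s2'); snap('side','d2')
import cv2
a=cv2.resize(cv2.imread('pics/s2.png')[130:270,200:380],None,fx=2.2,fy=2.2); b=cv2.resize(cv2.imread('pics/d2.png')[150:290,170:350],None,fx=2.2,fy=2.2)
cv2.imwrite('pics/c2.png',np.hstack([a,b]))
```

```text
t 8.98 board [-49.2  -0.7 128.9] rotToNom [ 0.    -0.001  0.   ] Fboard [-0.9  0.3  2.9] open 0
side stub [([0.6, -4.6, 79.5], 0.62)]
side ring_ear [([-51.7, -3.9, 126.2], 0.84)]
side wing [([-52.4, 40.6, 128.6], 0.67)]
scene stub [([1.7, -1.2, 77.5], 0.68)]
scene ring_ear []
scene wing [([-51.3, 38.2, 126.1], 0.72)]
```

View pics/c2.png

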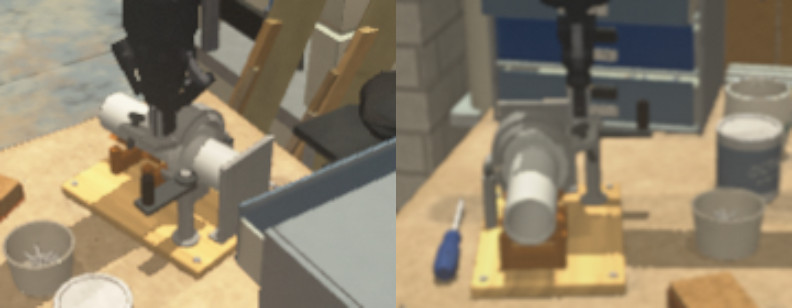

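The view shows the finger on the ear with the ring about 0.34 rad open (crop left, about (170,140)), the latch lever clear of it, and the stub against the port.

carry_out:
  deltas:
    - [[0.0024,0,0.0055,0,0,0,0],[0.0021,0,0.0055,0,0,0,0],[0.0018,0,0.0057,0,0,0,0],[0.0012,0,0.004,0,0,0,0]]

```text
time_s: 9.82
position: [517.2, 104.9, 108.5]
orientation: [-0.406, 3.114, 0.0]
contact_force: [2.1, 1.2, 2.8]
opening: 0.3
finger_force: 1.4
```

carry_out:
  deltas:
    - [[0.001,0,0.003,0,0,0,0],[0.001,0,0.003,0,0,0,0],[0.001,0,0.003,0,0,0,0]]

```text
time_s: 10.07
position: [514.2, 104.1, 99.8]
orientation: [-0.406, 3.114, 0.0]
contact_force: [3.4, 0.1, 2.3]
opening: 0.1
finger_force: 1.4
```

Run:
```python
from b import *
rep()
```

```text
t 10.07 board [-58.7  -0.7  99.8] rotToNom [0.    0.001 0.   ] Fboard [ 3.3 -0.8  2.3] open 0
```

carry_out:
  deltas:
    - [[0,0,0.002,0,0,0,0],[0,0,0.002,0,0,0,0]]

```text
time_s: 10.23
position: [513.5, 103.9, 95.6]
orientation: [0.406, -3.115, -0.0]
contact_force: [0.5, -0.5, 2.4]
opening: 0.1
finger_force: 1.6
```

carry_out:
  deltas:
    - [[0,0,0.0015,0,0,0,0],[0,0,0.0015,0,0,0,0]]

```text
time_s: 10.4
position: [513.1, 103.8, 92.4]
orientation: [0.406, -3.114, 0.0]
contact_force: [-0.3, 0.3, 3.2]
opening: 0.1
finger_force: 1.5
```

carry_out:
  deltas:
    - [[0,0,0.001,0,0,0,0],[0,0,0.001,0,0,0,0]]

```text
time_s: 10.57
position: [513.0, 103.8, 90.4]
orientation: [0.406, -3.113, 0.0]
contact_force: [-2.3, 1.0, 3.9]
opening: 0.0
finger_force: 1.8
```

Run:
```python
from b import *
rep()
```

```text
t 10.57 board [-60.   -0.7  90.4] rotToNom [ 0.    -0.002  0.   ] Fboard [-1.9  1.6  3.9] open 0
```

carry_out:
  deltas:
    - [[0,0,0.001,0,0,0,0],[0,0,0.0005,0,0,0,0]]

```text
time_s: 10.73
position: [513.0, 103.8, 90.0]
orientation: [0.406, -3.113, -0.0]
contact_force: [-5.5, -1.0, 13.4]
opening: 0.1
finger_force: 6.6
```

carry_out:
  deltas:
    - [[0,0,0.0005,0,0,0,0],[0,0,0.0005,0,0,0,0]]

```text
time_s: 10.9
position: [513.0, 103.8, 89.9]
orientation: [0.406, -3.113, -0.001]
contact_force: [-7.8, -1.6, 19.0]
opening: -0.1
finger_force: 9.3
```

Run:
```python
from b import *
rep()
```

```text
t 10.90 board [-59.9  -0.7  89.9] rotToNom [ 0.001 -0.002  0.   ] Fboard [-7.9  0.5 19. ] open -0
```

carry_out:
  deltas:
    - [[0,0,-0.004,0,0,0,0],[0,0,-0.025,0,0,0,0],[0,0.02,0,0,0,0,0],[0.002,0.019,0,0,0,0,0],[0,0,0.003,0,0,0,0],[0,0,0.003,0,0,0,0],[0,0,0,0,0,0,0]]

```text
time_s: 11.48
position: [501.1, 140.2, 110.0]
orientation: [0.405, -3.113, 0.002]
contact_force: [-0.1, -0.4, -0.0]
opening: 0.2
finger_force: 0.0
```

Run:
```python
from b import *
rep()
for c in ('side','scene','wrist'):
  snap(c,'p_'+c)
  for n in ('stub','ring_ear','wing','latch_knob'): print(c,n,[(np.round(w2b(x['position']),1).tolist(),round(x['confidence'],2)) for x in landmark_of(n,c)[:2]])
```

```text
t 11.48 board [-62.1  37.5 110. ] rotToNom [-0.001 -0.002  0.   ] Fboard [-0.2 -0.3 -0. ] open 0
side stub [([-4.3, -1.7, 78.1], 0.94)]
side ring_ear [([-67.8, -3.7, 87.9], 0.94)]
side wing [([-65.0, 41.1, 90.1], 0.84), ([91.5, 18.8, -4.7], 0.42)]
side latch_knob [([-111.5, -39.8, 131.0], 0.76)]
scene stub [([2.9, -2.2, 82.9], 0.53)]
scene ring_ear [([-65.5, 1.5, 91.8], 0.67)]
scene wing [([-60.3, 35.9, 88.1], 0.96)]
scene latch_knob [([-117.2, -40.7, 130.6], 0.92), ([-3.5, 1.3, -2.2], 0.53)]
wrist stub []
wrist ring_ear [([-63.6, 4.7, 91.3], 0.62)]
wrist wing [([-60.0, 36.1, 88.0], 0.63)]
wrist latch_knob [([-114.6, -41.5, 136.2], 0.57)]
```

View pics/p_wrist.png

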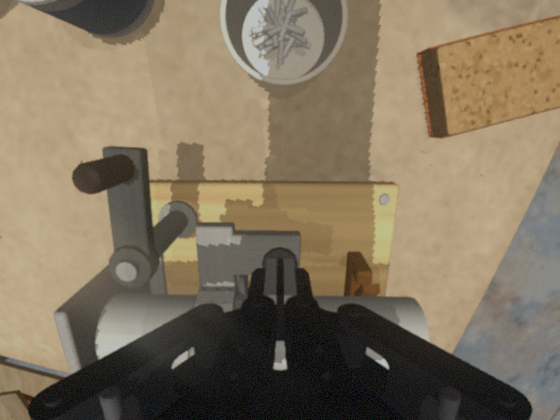

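The wrist view shows the shut fingers centred over the dark screw head at about (280,258); ring closed, latch still open at (100,175).

carry_out:
  deltas:
    - [[0,0,0.001,0,0,0,0],[0,0,0.001,0,0,0,0],[0,0,0.001,0,0,0,0],[0,0,0.001,0,0,0,0]]

```text
time_s: 12.57
position: [501.9, 141.2, 107.2]
orientation: [0.406, -3.115, -0.0]
contact_force: [-0.1, -0.9, -0.7]
opening: 0.2
finger_force: 0.0
```

carry_out:
  deltas:
    - [[0,0,0.001,0,0,0,0],[0,0,0.001,0,0,0,0]]

```text
time_s: 12.73
position: [501.9, 141.1, 105.2]
orientation: [0.406, -3.115, 0.0]
contact_force: [0.7, 0.1, 0.1]
opening: -0.1
finger_force: 0.0
```

carry_out:
  deltas:
    - [[0,0,0.001,0,0,0,0],[0,0,0.001,0,0,0,0]]

```text
time_s: 12.9
position: [501.9, 141.2, 103.2]
orientation: [-0.406, 3.115, 0.0]
contact_force: [0.1, -0.2, -0.9]
opening: 0.4
finger_force: 0.0
```

carry_out:
  deltas:
    - [[0,0,0.001,0,0,0,0],[0,0,0.001,0,0,0,0]]

```text
time_s: 13.07
position: [501.9, 141.2, 102.5]
orientation: [0.406, -3.115, -0.001]
contact_force: [-5.3, -1.9, 15.0]
opening: 0.2
finger_force: 7.3
```

carry_out:
  deltas:
    - [[0,0,0.001,0,0,0,0],[0,0,0.001,0,0,0,0]]

```text
time_s: 13.23
position: [502.1, 141.2, 102.3]
orientation: [0.406, -3.115, -0.001]
contact_force: [-9.3, -2.1, 24.8]
opening: 0.1
finger_force: 12.6
```

carry_out:
  deltas:
    - [[0,0,-0.0012,0,0,0,0]]

```text
time_s: 13.32
position: [502.0, 141.2, 102.7]
orientation: [-0.406, 3.115, 0.001]
contact_force: [-3.9, -1.5, 6.6]
opening: -0.2
finger_force: 3.1
```

carry_out:
  deltas:
    - [[0,0,0.0007,0,0,0,0],[0,0,0,0,0,0,0]]

```text
time_s: 13.48
position: [502.0, 141.2, 102.5]
orientation: [-0.406, 3.115, 0.001]
contact_force: [-8.4, -2.5, 16.8]
opening: -0.2
finger_force: 8.5
```

carry_out:
  deltas:
    - [[0,0,0,0,0,0,0],[0,0,0,0,0,0,0],[0,0,0,0,0,0,0],[0,0,0,0,0,0,0],[0,0,0,0,0,0,0],[0,0,0,0,0,0,0]]

```text
time_s: 13.98
position: [502.0, 141.2, 102.4]
orientation: [-0.406, 3.115, 0.001]
contact_force: [-6.9, -1.7, 16.7]
opening: 0.3
finger_force: 8.4
```

carry_out:
  deltas:
    - [[0,0,0,0,0,0,0],[0,0,0,0,0,0,0],[0,0,0,0,0,0,0],[0,0,0,0,0,0,0],[0,0,0,0,0,0,0],[0,0,0,0,0,0,0]]

```text
time_s: 14.48
position: [502.0, 141.2, 102.5]
orientation: [-0.406, 3.115, 0.001]
contact_force: [-6.6, -1.9, 17.0]
opening: 0.6
finger_force: 8.4
```

carry_out:
  deltas:
    - [[0,0,0,0,0,0,0],[0,0,0,0,0,0,0],[0,0,0,0,0,0,0]]

```text
time_s: 14.73
position: [502.0, 141.2, 102.5]
orientation: [-0.406, 3.115, 0.001]
contact_force: [-7.8, -2.9, 16.9]
opening: -0.2
finger_force: 8.4
```

Run:
```python
from b import *
rep()
```

```text
t 14.73 board [-61.   38.3 102.5] rotToNom [0.001 0.    0.   ] Fboard [-8.3 -0.8 16.9] open -0
```

carry_out:
  deltas:
    - [[0,0,-0.005,0,0,0,0],[0,0,-0.03,0,0,0,0],[0,0,-0.025,0,0,0,0],[0.018,-0.037,0,0,0,0,0],[0.018,-0.037,0,0,0,0,0],[0.018,-0.037,0,0,0,0,0],[0,0,0.02,0,0,0,0],[0,0,0.015,0,0,0,0]]

```text
time_s: 15.4
position: [478.4, 17.1, 125.1]
orientation: [-0.397, 3.114, 0.001]
contact_force: [0.0, 1.2, 0.3]
opening: 0.2
finger_force: 0.0
```

Run:
```python
from b import *
rep()
for c in ('side','scene','wrist'):
  snap(c,'q_'+c)
  for n in ('stub','ring_ear','latch_post','latch_knob'): print(c,n,[(np.round(w2b(x['position']),1).tolist(),round(x['confidence'],2)) for x in landmark_of(n,c)[:2]])
rep()
```

```text
t 15.40 board [-115.6  -75.6  125.1] rotToNom [ 0.     0.003 -0.005] Fboard [0.3 1.1 0.3] open 0
side stub [([-2.5, -2.7, 77.5], 0.9)]
side ring_ear [([-66.9, 1.3, 87.1], 0.9), ([-261.9, -205.6, 0.3], 0.6)]
side latch_post [([-64.4, -45.9, 90.7], 0.95)]
side latch_knob [([-111.2, -39.7, 129.5], 0.53)]
scene stub []
scene ring_ear [([-62.8, 2.3, 92.4], 0.49)]
scene latch_post [([-58.1, -45.4, 89.4], 0.95)]
scene latch_knob [([-118.2, -43.8, 131.8], 0.55)]
wrist stub []
wrist ring_ear [([-63.5, 3.3, 89.8], 0.76)]
wrist latch_post [([-60.1, -43.9, 86.7], 0.8)]
wrist latch_knob [([-110.8, -42.0, 134.0], 0.97)]
t 16.15 board [-115.   -72.7  124.9] rotToNom [0. 0. 0.] Fboard [ 0.3  0.2 -0.8] open 0
```

View pics/q_wrist.png

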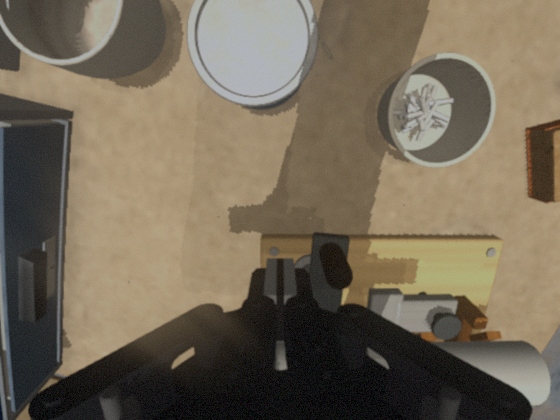

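The fingers stand beside the lever, knob at about (335,265), on its far side from the ear; ring still closed.

carry_out:
  deltas:
    - [[0,0,0.006,0,0,0,0],[0,0,0.005,0,0,0,0],[0,0.003,0,0,0,0,0],[0,0.003,0,0,0,0,0],[0,0.003,0,0,0,0,0],[0,0.002,0,0,0,0,0]]

```text
time_s: 16.65
position: [475.3, 30.5, 113.8]
orientation: [0.407, -3.115, 0.002]
contact_force: [0.4, -2.7, -0.7]
opening: -0.3
finger_force: 1.4
```

carry_out:
  deltas:
    - [[0,0.002,0,0,0,0,0],[0,0.002,0,0,0,0,0]]

```text
time_s: 16.82
position: [474.3, 33.9, 113.8]
orientation: [0.405, -3.115, 0.001]
contact_force: [1.6, -3.3, -1.4]
opening: -0.1
finger_force: 1.5
```

Run:
```python
from b import *
rep()
```

```text
t 16.82 board [-115.3  -58.3  113.8] rotToNom [-0.001 -0.    -0.   ] Fboard [ 0.7 -3.5 -1.4] open -0
```

carry_out:
  deltas:
    - [[0.001,0.0056,0,0,0,0.1,0],[0.001,0.0056,0,0,0,0.1,0],[0.001,0.0056,0,0,0,0.1,0],[0.001,0.0056,0,0,0,0.1,0],[0.001,0.0056,0,0,0,0.1,0]]

```text
time_s: 17.23
position: [467.3, 61.4, 113.7]
orientation: [-0.386, -3.117, 0.001]
contact_force: [0.4, -2.7, -1.0]
opening: -0.2
finger_force: 1.6
```

```bash
cat >> b.py <<'E'
def lat():
    s,Rt,e=toolrel(); p=w2b(s['position'])-np.array([-60,-45,0]); p[0]*=-1
    a=-e[2]; q=R.from_euler('z',-a).apply(p); f=Rt.inv().apply(s['contact_force'])
    # knob contact plane at tool y=13.4 -> knob centre tangential q1+20.4 ; angle rel tool
    d=np.arcsin((q[1]+20.4)/55)
    print(f"t {s['time_s']:.2f} toolyaw {a:.3f} p_tool {np.round(q,1)} latch~{a+d:.3f} Ftool {np.round(f,1)}")
E
python3 -c "
from b import *
lat()"
```

```text
t 17.23 toolyaw 0.505 p_tool [ 55.4 -13.4 113.7] latch~0.632 Ftool [-1.  -2.5  1. ]
```

carry_out:
  deltas:
    - [[0.001,0.0056,0,0,0,0.1,0],[0.001,0.0056,0,0,0,0.1,0],[0.001,0.0056,0,0,0,0.1,0],[0.001,0.0056,0,0,0,0.1,0],[0.0005,0.0028,0,0,0,0.05,0]]

```text
time_s: 17.65
position: [473.4, 86.5, 113.7]
orientation: [-1.07, -2.953, 0.002]
contact_force: [-1.1, -2.5, 0.9]
opening: 0.1
finger_force: 1.5
```

```bash
python3 -c "
from b import *
lat()
for c in ('side','scene'):
  get_image(c)
  for n in ('ring_ear','latch_knob'): print(c,n,[(np.round(w2b(x['position']),1).tolist(),round(x['confidence'],2)) for x in landmark_of(n,c)[:2]])
"
```

```text
t 17.65 toolyaw 0.954 p_tool [ 55.5 -12.9 113.7] latch~1.090 Ftool [-0.8 -2.7 -0.9]
side ring_ear [([-64.5, -2.5, 88.2], 0.56), ([-82.5, 5.6, 128.5], 0.28)]
side latch_knob [([-81.9, 5.1, 131.0], 0.6)]
scene ring_ear [([-65.6, -0.2, 90.3], 0.64), ([-85.3, 4.0, 132.8], 0.46)]
scene latch_knob [([-86.4, 5.2, 131.3], 0.51)]
```

carry_out:
  deltas:
    - [[0.0005,0.0022,0,0,0,0.04,0],[0.0005,0.0022,0,0,0,0.04,0],[0.0004,0.0017,0,0,0,0.03,0],[0.0004,0.0017,0,0,0,0.03,0]]

```text
time_s: 18.28
position: [477.1, 93.1, 113.7]
orientation: [-1.269, -2.873, 0.001]
contact_force: [-2.9, -1.5, 0.7]
opening: 0.1
finger_force: 1.4
```

carry_out:
  deltas:
    - [[0.0004,0.0017,0,0,0,0.03,0],[0.0004,0.0017,0,0,0,0.03,0]]

```text
time_s: 18.45
position: [479.1, 95.9, 113.8]
orientation: [-1.354, -2.833, 0.001]
contact_force: [-2.1, -2.9, 0.9]
opening: 0.3
finger_force: 1.5
```

```bash
python3 -c "
from b import *
lat()"
```

```text
t 18.45 toolyaw 1.151 p_tool [ 55.6 -13.2 113.8] latch~1.282 Ftool [-0.9 -3.4 -0.9]
```

carry_out:
  deltas:
    - [[0.0004,0.0017,0,0,0,0.03,0],[0.0004,0.0017,0,0,0,0.03,0]]

```text
time_s: 18.62
position: [481.3, 98.6, 113.7]
orientation: [-1.439, -2.791, 0.002]
contact_force: [-1.2, -2.2, 0.5]
opening: 0.2
finger_force: 1.5
```

carry_out:
  deltas:
    - [[0.0004,0.0017,0,0,0,0.03,0],[0.0002,0.0011,0,0,0,0.02,0]]

```text
time_s: 18.78
position: [483.4, 100.8, 113.8]
orientation: [-1.508, -2.755, 0.001]
contact_force: [-1.5, -1.8, 0.4]
opening: 0.1
finger_force: 1.4
```

```bash
python3 -c "
from b import *
lat()"
```

```text
t 18.78 toolyaw 1.261 p_tool [ 55.6 -13.  113.8] latch~1.396 Ftool [-0.7 -2.2 -0.4]
```

carry_out:
  deltas:
    - [[0.0002,0.0011,0,0,0,0.02,0],[0.0002,0.0011,0,0,0,0.02,0]]

```text
time_s: 18.95
position: [485.2, 102.5, 113.8]
orientation: [-1.564, -2.724, 0.001]
contact_force: [-2.1, -1.4, 0.7]
opening: -0.4
finger_force: 1.4
```

carry_out:
  deltas:
    - [[0.0002,0.0011,0,0,0,0.02,0],[0.0002,0.0011,0,0,0,0.02,0]]

```text
time_s: 19.12
position: [487.1, 104.1, 113.8]
orientation: [-1.618, -2.692, 0.0]
contact_force: [-1.7, -2.1, 0.6]
opening: -0.1
finger_force: 1.4
```

```bash
python3 -c "
from b import *
lat()
for c in ('side','scene'):
  get_image(c)
  for n in ('ring_ear','latch_knob'): print(c,n,[(np.round(w2b(x['position']),1).tolist(),round(x['confidence'],2)) for x in landmark_of(n,c)[:2]])
"
```

```text
t 19.12 toolyaw 1.341 p_tool [ 55.6 -12.6 113.8] latch~1.484 Ftool [-1.  -2.5 -0.6]
side ring_ear [([-66.7, -3.7, 89.3], 0.68)]
side latch_knob [([-64.7, 13.2, 131.3], 0.75)]
scene ring_ear [([-66.6, -0.6, 91.5], 0.95)]
scene latch_knob []
```

carry_out:
  deltas:
    - [[0.0002,0.0011,0,0,0,0.02,0],[0.0002,0.0011,0,0,0,0.02,0]]

```text
time_s: 19.58
position: [488.9, 105.6, 113.8]
orientation: [-1.672, -2.659, 0.0]
contact_force: [-2.8, -2.8, 0.1]
opening: -0.0
finger_force: 1.4
```

```bash
python3 -c "
from b import *
lat()"
```

```text
t 19.58 toolyaw 1.382 p_tool [ 55.6 -12.6 113.8] latch~1.523 Ftool [-1.3 -3.7 -0.1]
```

carry_out:
  deltas:
    - [[0.0002,0.0011,0,0,0,0.02,0],[0.0001,0.0008,0,0,0,0.015,0]]

```text
time_s: 19.75
position: [490.6, 106.8, 113.8]
orientation: [-1.718, -2.63, -0.0]
contact_force: [-1.9, -1.2, -0.0]
opening: -0.1
finger_force: 1.4
```

```bash
python3 -c "
from b import *
lat()"
```

```text
t 19.75 toolyaw 1.416 p_tool [ 55.6 -12.5 113.8] latch~1.561 Ftool [-0.3 -2.2  0. ]
```

carry_out:
  deltas:
    - [[0,0.001,0,0,0,0,0],[0,0.001,0,0,0,0,0]]

```text
time_s: 19.92
position: [491.8, 107.3, 113.6]
orientation: [-1.715, -2.63, 0.002]
contact_force: [-6.0, -1.6, 2.3]
opening: -0.1
finger_force: 3.2
```

```bash
python3 -c "
from b import *
lat()
snap('scene','s3');snap('side','d3');
a=cv2.resize(cv2.imread('pics/s3.png')[140:280,210:350],None,fx=2.8,fy=2.8); b=cv2.resize(cv2.imread('pics/d3.png')[150:290,180:320],None,fx=2.8,fy=2.8)
cv2.imwrite('pics/c3.png',np.hstack([a,b]))"
```

```text
t 19.92 toolyaw 1.415 p_tool [ 55.5 -11.1 113.6] latch~1.585 Ftool [ 1.  -6.2 -2.3]
```

View pics/c3.png

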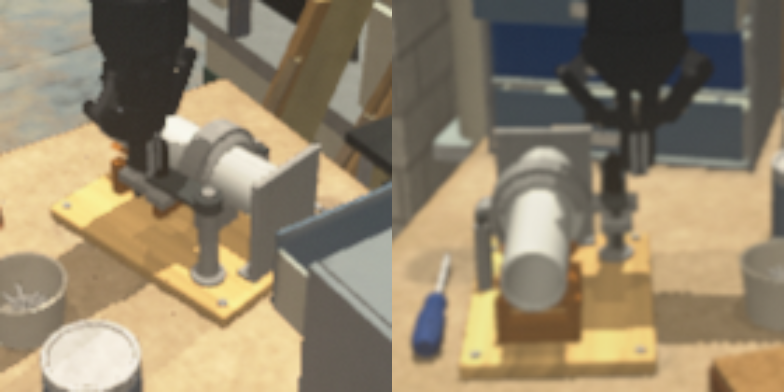

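The lever now lies along the pipe over the ear (left crop (175,185)), the ring is shut and the force is starting to rise; I push to feel for the stop.

carry_out:
  deltas:
    - [[0,0.0007,0,0,0,0,0],[0,0.0005,0,0,0,0,0]]

```text
time_s: 20.18
position: [491.9, 107.4, 113.6]
orientation: [-1.715, -2.629, 0.005]
contact_force: [-7.5, -2.9, 4.0]
opening: -0.0
finger_force: 4.4
```

```bash
python3 -c "
from b import *
lat()"
```

```text
t 20.18 toolyaw 1.415 p_tool [ 55.6 -10.9 113.6] latch~1.587 Ftool [ 0.3 -8.  -3.9]
```

carry_out:
  deltas:
    - [[0,0.0007,0,0,0,0,0],[0,0.0007,0,0,0,0,0]]

```text
time_s: 20.35
position: [492.1, 107.5, 113.5]
orientation: [-1.714, -2.628, 0.008]
contact_force: [-12.4, -4.6, 7.1]
opening: 0.3
finger_force: 6.3
```

carry_out:
  deltas:
    - [[0,0.0005,0,0,0,0,0],[0,0.0005,0,0,0,0,0]]

```text
time_s: 20.52
position: [492.2, 107.6, 113.4]
orientation: [-1.713, -2.626, 0.01]
contact_force: [-14.1, -5.7, 7.9]
opening: 0.2
finger_force: 7.4
```

```bash
python3 -c "
from b import *
lat()"
```

```text
t 20.52 toolyaw 1.415 p_tool [ 55.6 -10.6 113.4] latch~1.594 Ftool [  0.5 -15.3  -7.7]
```

carry_out:
  deltas:
    - [[0,-0.005,0,0,0,0,0],[0,-0.02,0,0,0,0,0],[0,-0.025,0,0,0,0,0],[0,0,-0.03,0,0,0,0],[0,0,-0.04,0,0,0,0],[0,0,-0.04,0,0,0,0],[0,0,0,0,0,0,0]]

```text
time_s: 21.1
position: [455.4, 90.4, 232.6]
orientation: [1.71, 2.623, 0.022]
contact_force: [1.2, -0.9, 0.2]
opening: -0.2
finger_force: 0.0
```

```bash
python3 -c "
from b import *
rep()
for c in ('side','scene','wrist'):
  snap(c,'e_'+c)
  for n in ('stub','stub_end','ring_ear','wing','latch_knob'): print(c,n,[(np.round(w2b(x['position']),1).tolist(),round(x['confidence'],2)) for x in landmark_of(n,c)[:2]])
rep()
"
```

```text
t 21.10 board [-119.1    1.2  232.6] rotToNom [ 0.014  0.013 -1.415] Fboard [ 0.9 -1.2  0.2] open -0
side stub [([-1.2, -5.6, 78.3], 0.77)]
side stub_end [([-2.6, 130.6, 80.1], 0.62)]
side ring_ear [([-67.0, -4.2, 90.0], 0.95)]
side wing [([-61.4, 37.4, 91.1], 0.73)]
side latch_knob [([-58.3, 12.8, 131.9], 0.72)]
scene stub [([-236.9, -87.9, 0.8], 0.69), ([-1.8, -6.3, 79.4], 0.68)]
scene stub_end [([3.9, 131.9, 80.7], 0.98)]
scene ring_ear [([-64.3, 3.3, 92.6], 0.88), ([-1.2, -0.6, 80.4], 0.32)]
scene wing [([-60.9, 38.6, 87.5], 0.76), ([51.0, 2.7, 78.7], 0.43)]
scene latch_knob [([-60.5, 9.7, 128.4], 0.57)]
wrist stub [([1.4, -0.4, 78.0], 0.88)]
wrist stub_end [([1.6, 125.8, 84.6], 0.87)]
wrist ring_ear [([-62.5, 2.9, 90.5], 0.58), ([89.4, 19.5, -1.2], 0.34)]
wrist wing [([-60.6, 34.1, 90.4], 0.68)]
wrist latch_knob [([-58.2, 9.7, 132.8], 0.84)]
t 22.00 board [-124.7    0.8  223.8] rotToNom [ 0.     0.    -1.415] Fboard [-0.4 -0.5 -0.2] open 0
```

View pics/e_wrist.png

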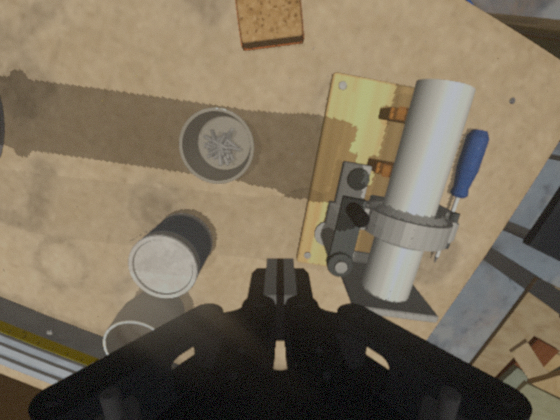

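```bash
python3 -c "
from b import *
rep(); print(close_job())"
```

```text
t 22.00 board [-124.7    0.8  223.8] rotToNom [ 0.     0.    -1.415] Fboard [-0.4 -0.5 -0.2] open 0
the job is handed in; nothing more can be done
None
```

I handed the job in at 22 s, and no verdict came back: the stub is against the port, the ring closed, the screw pressed at about 17 N for 1.4 s (after a brief 25 N touch, about 27 N with sideways force), the latch turned to its stop, and the arm clear of everything.

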